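Reassemble a photometer's filter barrel

ROBOT

A 7-joint arm with a two-finger parallel gripper is mounted at the origin on the work surface. World frame = base frame: x ahead of the robot, y to its left, z up, the work surface at z = 0. Lengths are in m, angles in rad, forces in N, time in s.
With the tool pointing down it reaches from about 0.425 to 0.925 m from the base axis. Payload 6.8 kg.
Tool frame: the origin (TCP) lies midway between the tips of the shut fingers; the grasp point (between the pads) lies 19 mm behind it (bot.tcp_to_grasp is the distance from the TCP to the grasp point, in m); z points along the fingers, y is the line along which they close (so a half turn about z gives the same grasp; the last joint's range is limited). The gripper opens to 85 mm and grips with 20 to 120 N. Pads are 22 mm wide; open, the fingers measure 114 mm over their backs; the gripper's body (76 mm by 85 mm) begins 54 mm behind the grasp point. The pads swing forward as they close: fully open they stand 13 mm farther back than shut.
Start: joints at [1.223, 0.477, 0.022, 1.555, -0.011, 1.109, -0.083], TCP at [0.16, -0.656, 0.231] pointing down, gripper open.
Joint ranges: [-2.96, 2.96], [-0.34, 2.1], [-1.41, 1.46], [0.24, 2.44], [-1.37, 4.51], [0.17, 1.92], [-2.96, 2.96]. Speed limits (rad/s): [2.39, 2.39, 3.14, 3.14, 3.14, 3.14, 3.14].

INTERFACE

Orientations are given as a unit quaternion [x, y, z, w].
In Python, from plant import bot gives the robot as it stands. The module is installed in compiled form; this text tells all that it offers.
- The arm moves only by the tool move_arm, never from a script. Its argument "series" is a list of rows, each an object of numbers: "tx", "ty", "tz": the shift along the tool's x, y, z in units of 50 mm (1.0 is 50 mm); "yaw": the turn about the tool's z in units of 8 degrees (1.0 is 8 degrees); "gripper": the finger opening in mm, from 0 to 85.4. In form: [{"tx": .., "ty": .., "tz": .., "yaw": .., "gripper": ..}, ...]. A call has 1 to 20 rows; each row is the pose to reach, as a shift and turn from the pose commanded when the call began, along the tool's axes at that moment; what a row does not reach only later rows make up. A row lasts 1/8 s, in which the tool goes at most 62.5 mm and 10.7 degrees, less where a joint would pass 70% of its speed; a pose out of reach is approached as far as the arm can. A call with a gripper value outside its range is refused whole. The fingers move at their own pace and stop on an object; "grip_force" is the grip in N (left out, the last holds). Time passes only in rows, so rows that repeat a pose let the fingers close. It gives the time, the measured TCP pose, the force, the opening and the grip force at its end, in the units of the state.
- bot.observe(): the state, without advancing time (a new reading comes with each control period).
- bot.get_image(name): name is "scene" or "top"; returns a dict with "color" (400x640x3 uint8, red, green, blue), "fovy" (degrees; the focal length in pixels is half the picture's height over the tangent of half this angle, whatever the lens; pixels are square), "cx", "cy" (the principal point, pixels), "cam_to_world" (4x4, takes a point from camera to world coordinates). Camera axes: x right, y up, looking along -z (the intrinsics and any distortion apply to the point x, -y, -z); pixel columns grow to the right and rows downward; lengths in m; the calibration is good to about 2 mm. A picture is of the moment at which its call begins. There is no depth.
- bot.hand_in(): hands the job in; it is judged then, once.
The state is a dict: "time": time; "q": joint angles; "joint_velocities": joint speeds; "joint_torque": joint torques, N m; "tcp_pos": TCP position; "ee_rot": TCP orientation; "ft_force": force on the tool from outside, world axes, zero at the start; "ft_torque": the same for the moment, N m; "grip_width": finger opening in m; "gripper_force": force on a finger pad.
Only numpy, scipy, OpenCV 4.12 (cv2) and the standard library are available. Lean on these libraries where they do the work, as an engineer would, in place of code of your own. Each camera call takes 0.05 s, during which the arm holds its last target. There are 200 camera calls.

TASK

Put the photometer's filter barrel back together: drop the taller of the two spacer rings flat onto the lens seat in the barrel, lower the filter onto it without letting it fall from a height, then put the knurled cap over the barrel and screw it clockwise until it is firmly tight and clamps the stack. Leave the thinner spacer ring and everything else on the bench where it is.

Things in the scene. Friction and masses are not known exactly. Their poses are not given: they have to be found in the camera images.
- optics: Photometer optics head, fixed to the bench: a 150 x 110 mm aluminium plate (long side along its x), a grey cast body and, on its +x side, a dark finned lamp house, all below 45 mm. From its middle an aluminium barrel stands upright to 75 mm. Origin under the barrel's axis, at bench height; z up, x towards the lamp house.
- barrel_mouth (a point): On the barrel's axis at its rim, 75 mm above the bench; axes as the optics head. The bore is 39.6 mm across (a steep chamfer widens its mouth to 43) and 26 mm deep. Outside, the barrel is 45 mm across with a coarse right-hand thread 53.5 mm across, three equal starts whose upper ends lie 3 mm below the rim, at 0, 120 and 240 degrees from x. A full clockwise turn (seen from above) lowers the cap 24 mm.
- barrel_seat (a point): On the barrel's axis at the bottom of its bore, 26 mm below the rim: the flat lens seat, around a small fixed lens 24 mm across and 4 mm high, which the spacer ring goes around. Axes as the optics head.
- spacer_center (a point): The taller spacer: a loose plain aluminium ring, 36 mm outside, 28 mm inside, 14 mm high, edges chamfered 1 mm. The point is on its axis, half-way up. It lies flat on a dark 2 mm mat with the other parts. When seated in the barrel its centre is 19 mm below the rim.
- thin_spacer_center (a point): A spare spacer that is not used here: the same ring but only 7 mm high. The point is on its axis, half-way up. To be left where it lies.
- filter_center (a point): The filter: a loose round glass disc with a dark sheen in an aluminium cell, 36 mm across and 14 mm high, edges chamfered 1 mm. The point is on its axis, half-way up. On the seated spacer its centre is 5 mm below the rim and its top stands 2 mm above the rim.
- cap_center (a point): The screw cap (retaining ring): a loose knurled aluminium ring 64 mm outside, 19 mm high, with a 28 mm window in its top; it lies top up. A 4 mm flange over a 15 mm skirt, 56 mm inside. The point is on its axis, half-way up; z up, x over one thread lug. Home (flange on the filter) it is 3.5 mm below the rim; then up to 0.5 rad of play, then a firm stop (0.3 N m is plenty), and it stays tight when let go.
- cap_lug (a point): One of the three short thread lugs inside the cap's skirt, 3 mm above its lower edge, 26 mm from the axis; the others are 120 and 240 degrees round. Set on the barrel at any angle the cap rests level on the thread and needs up to 0.55 turn until tight (regrip). With a lug about 40 degrees anticlockwise of the barrel's x it sinks deepest, to 5 mm above home, and needs about 0.3 turn.
- dropper0: A small reagent dropper bottle, 24 mm across, 60 mm high, standing loose beyond the mat; origin at the centre of its foot. A bystander.
- dropper1: Another such dropper bottle, standing beside the optics head; origin at the centre of its foot. A bystander.
- dropper2: Another such dropper bottle, standing on the robot's side of the optics head; origin at the centre of its foot. A bystander.
- cassette0: A white rapid-test cassette, 70 x 22 x 5 mm, lying loose on the bench to the right of the mat; origin at the centre of its underside. A bystander.
- cassette1: Another such cassette, farther off. A bystander.
- brush: A lens brush, 150 mm long, lying loose to the right of the mat; origin under its middle. A bystander.
Mind the look-alikes: they are no part of the job. What is shaped like the part that bears filter_center but orange or red is not meant.

How it is judged:
By the outcome, as a careful person would: the job done as asked, in the order asked, and still so for the second after the job is handed in, with the robot touching nothing.
It also fails if it takes over 64 s, if anything falls off the work surface, if the arm or the gripper's body presses on something with over 40 N, if the wrist force passes 120 N, or if a joint passes its speed limit or range.

## Working session

There is one attempt and no reset: what is moved stays moved. The work goes in short steps, Python scripts to look and compute and a tool call to move; the robot and the scene stay as the last step left them, time stands still between calls to the robot, and variables do not carry over. Pictures are saved under pics/ and viewed, at most 10 in all, crops included, and the job is handed in when it is done.

Besides the shell and the picture viewer there is one more tool, called as name(argument=value, ...) on one line, values as JSON. move_arm: Moves the arm, as the interface text tells. Its arguments: {"type":"object","properties":{"series":{"type":"array"},"grip_force":{"type":"number"}},"required":["series"]}

```bash
mkdir -p pics; python3 - <<'E'
from plant import bot
import cv2,numpy as np
for n in("scene","top"):
    d=bot.get_image(n); cv2.imwrite(f"pics/{n}0.png",d["color"][:,:,::-1])
    print(n,d["fovy"],d["cx"],d["cy"],np.round(d["cam_to_world"],4).tolist(),[k for k in d])
s=bot.observe(); print({k:np.round(v,4).tolist() for k,v in s.items()}, bot.tcp_to_grasp)
E
```

```text
scene 54.157186241562 327.31027018048843 194.25961818809427 [[-0.0771, -0.5444, 0.8353, 1.5047], [0.997, -0.0365, 0.0682, 0.0181], [-0.0066, 0.8381, 0.5455, 0.7007], [0.0, 0.0, 0.0, 1.0]] ['color', 'fovy', 'cx', 'cy', 'cam_to_world']
top 53.70013723089269 318.64118385810366 199.5031092395092 [[-0.0154, 0.9829, -0.1835, 0.3811], [-0.9999, -0.0154, 0.0013, -0.0436], [-0.0015, 0.1835, 0.983, 1.0195], [0.0, 0.0, 0.0, 1.0]] ['color', 'fovy', 'cx', 'cy', 'cam_to_world']
{'time': 0.1, 'q': [1.2229, 0.4777, 0.0224, 1.5563, -0.0115, 1.1093, -0.0831], 'joint_velocities': [0.0005, -0.0018, -0.0009, -0.0016, -0.001, -0.0007, 0.0002], 'joint_torque': [0.0051, -59.7754, 1.6141, -28.1949, 0.0128, 0.0051, 0.0], 'tcp_pos': [0.1602, -0.6552, 0.2304], 'ee_rot': [0.9928, 0.1196, -0.0001, -0.0008], 'ft_force': [0.6466, 0.0884, -0.5262], 'ft_torque': [0.0183, 0.0164, -0.0104], 'gripper_force': 0.0, 'grip_width': 0.0855} 0.0187
```

View pics/scene0.png

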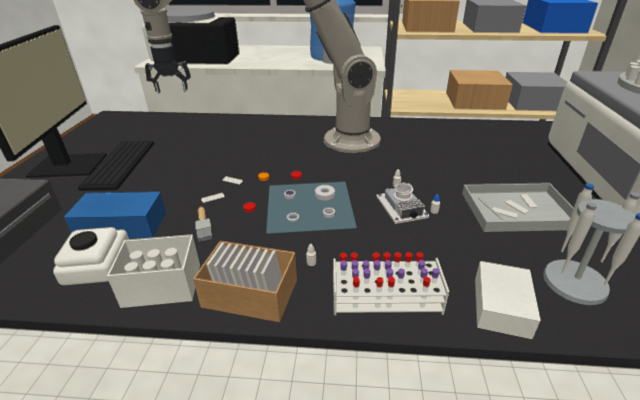

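View pics/top0.png

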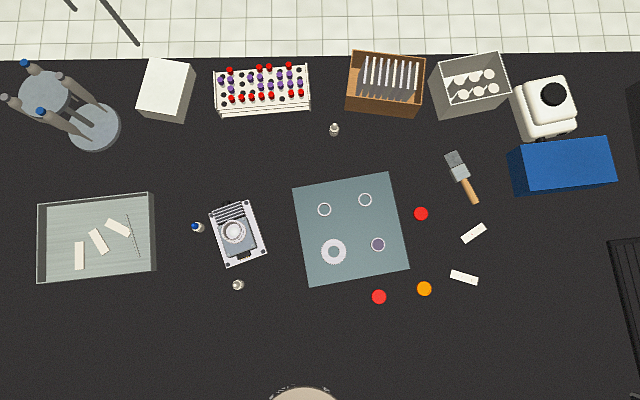

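The top view shows the optics head at about (235,232), rings at (324,209) and (365,199), the filter at (378,244) and the cap at (333,251). The red and orange discs are decoys. I'll zoom in to tell the two rings apart.

```bash
python3 - <<'E'
import cv2,numpy as np
t=cv2.imread("pics/top0.png");s=cv2.imread("pics/scene0.png")
a=cv2.resize(t[180:280,200:400],(800,400),interpolation=cv2.INTER_CUBIC)
b=cv2.resize(s[165:235,260:450],(800,295),interpolation=cv2.INTER_CUBIC)
cv2.imwrite("pics/c1.png",a[:, :]);cv2.imwrite("pics/c2.png",b)
cv2.imwrite("pics/c12.png",cv2.resize(np.vstack([a,b]),(690,600)))
E
```

```text
(no output)
```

View pics/c12.png

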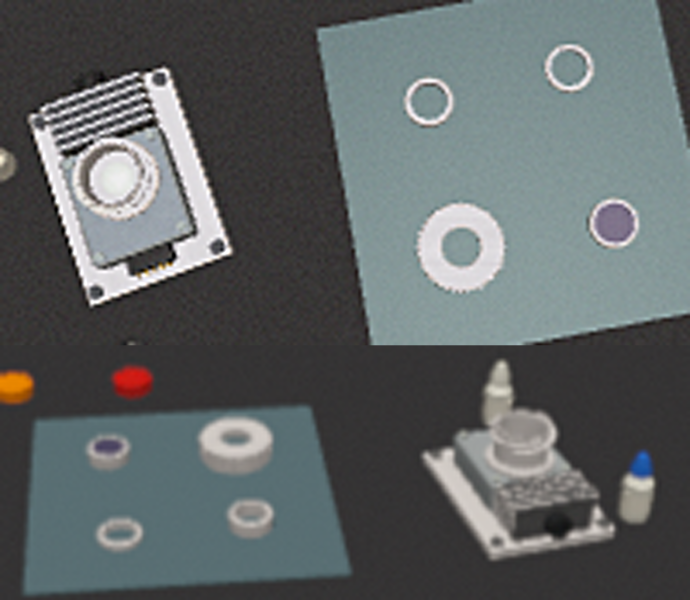

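In the scene view the ring on the right is clearly taller, at crop (250,518). It is the top-view ring at (324,209), nearer the optics head. Next I'll measure positions.

```bash
cat > h.py <<'E'
import cv2,numpy as np
from plant import bot
def ray(d,u,v,z):
    f=200/np.tan(np.radians(d["fovy"])/2);T=np.array(d["cam_to_world"])
    r=T[:3,:3]@np.array([(u-d["cx"])/f,-(v-d["cy"])/f,-1]);o=T[:3,3]
    return (o+r*(z-o[2])/r[2])
def blob(d,u,v,R,lo=None):
    """fill outer contour of what differs from surround, within R px of u,v"""
    u,v=int(u),int(v);k=8
    im=cv2.resize(d["color"][v-R:v+R+1,u-R:u+R+1],None,fx=k,fy=k,interpolation=cv2.INTER_CUBIC).astype(float)
    bg=np.median(np.r_[im[:k].reshape(-1,3),im[-k:].reshape(-1,3)],0)
    D=np.abs(im-bg).sum(2);m=(D>(lo or 0.4*np.percentile(D,97))).astype(np.uint8)
    c=max(cv2.findContours(m,cv2.RETR_EXTERNAL,cv2.CHAIN_APPROX_NONE)[0],key=cv2.contourArea)
    M=cv2.moments(c);x,y,w,h=cv2.boundingRect(c)
    px=lambda a:(a+.5)/k-.5
    return u-R+px(M["m10"]/M["m00"]),v-R+px(M["m01"]/M["m00"]),w/k,h/k,c
E
python3 - <<'E'
from h import *
T=bot.get_image("top");S=bot.get_image("scene")
for n,a,b,R,Rs,z in(("tall",(324,209),(329,212),12,9,.009),("thin",(365,199),(293,217),12,9,.0055),("filt",(378,244),(290,194),12,10,.009),("cap",(333,251),(325,192),19,14,.0115)):
    p=blob(T,*a,R);q=blob(S,*b,Rs)
    print(n,np.round(p[:4],2),ray(T,p[0],p[1],z).round(4),"scene",np.round(q[:4],2),ray(S,q[0],q[1],z).round(4))
for n,a in(("d0",(334,129)),("d1",(197,227)),("d2",(238,285))):
    print(n,ray(T,*a,.05).round(3))
# plate corners, crop->pixel
for z in(.004,.01):
    c=np.array([ray(T,200+x/3.45,180+y/3.45,z) for x,y in((30,118),(165,67),(232,252),(95,306))]);print(z,c.round(4).tolist(),c.mean(0).round(4),np.linalg.norm(c-np.roll(c,1,0),axis=1).round(4))
# barrel rim: bright pixels
g=cv2.cvtColor(T["color"],cv2.COLOR_RGB2GRAY);print(g[218:246,220:250:1].tolist().__str__().replace("],","],\n"))
E
```

```text
tall [323.9  208.85  14.12  13.62] [ 0.5448 -0.0582  0.009 ] scene [328.47 211.57  12.75   9.88] [ 0.5414 -0.0575  0.009 ]
thin [364.63 199.09  14.12  13.5 ] [ 0.5696 -0.165   0.0055] scene [292.43 216.28  12.88   8.75] [ 0.568  -0.164   0.0055]
filt [377.73 244.11  14.38  14.25] [ 0.4517 -0.1937  0.009 ] scene [289.22 193.52  12.38   9.62] [ 0.4495 -0.1924  0.009 ]
cap [333.27 251.21  25.62  26.  ] [ 0.4354 -0.0799  0.0115] scene [324.37 191.57  20.75  15.5 ] [ 0.434  -0.0789  0.0115]
d0 [ 0.747 -0.087  0.05 ]
d1 [0.498 0.256 0.05 ]
d2 [0.356 0.152 0.05 ]
0.004 [[0.5363, 0.2413, 0.004], [0.5737, 0.1403, 0.004], [0.4338, 0.0883, 0.004], [0.396, 0.1885, 0.004]] [0.4849 0.1646 0.004 ] [0.1499 0.1077 0.1493 0.1071]
0.01 [[0.5353, 0.2396, 0.01], [0.5726, 0.1392, 0.01], [0.4335, 0.0875, 0.01], [0.3959, 0.1872, 0.01]] [0.4843 0.1634 0.01  ] [0.149  0.1071 0.1484 0.1065]
[[255, 196, 130, 72, 71, 68, 69, 67, 160, 255, 186, 170, 83, 59, 37, 21, 20, 1, 73, 164, 162, 168, 189, 196, 158, 153, 72, 127, 226, 222],
 [88, 66, 68, 62, 65, 163, 223, 178, 164, 74, 91, 77, 110, 74, 17, 42, 103, 150, 168
[... 3280 characters left out ...]
5, 226, 151, 220, 226, 227, 222, 228, 151, 118, 149, 158, 158, 166, 165, 164, 165, 164],
 [219, 227, 166, 156, 159, 161, 159, 155, 160, 179, 204, 187, 220, 226, 229, 229, 224, 218, 147, 182, 164, 161, 156, 159, 163, 160, 166, 166, 162, 163],
 [221, 224, 159, 142, 159, 157, 161, 153, 157, 156, 165, 168, 159, 184, 189, 160, 177, 124, 153, 158, 155, 159, 160, 164, 161, 163, 161, 167, 159, 162],
 [220, 223, 234, 145, 158, 161, 160, 160, 158, 155, 160, 158, 160, 155, 154, 158, 160, 159, 156, 159, 159, 159, 158, 159, 161, 163, 163, 163, 162, 163],
 [226, 219, 229, 165, 163, 160, 159, 159, 159, 160, 164, 164, 160, 160, 157, 159, 158, 160, 154, 158, 157, 161, 162, 161, 162, 156, 163, 161, 159, 160]]
```

```bash
python3 - <<'E'
from h import *
T=bot.get_image("top");S=bot.get_image("scene")
print(ray(T,232,230.5,.075),ray(T,233.8,231.9,.049),ray(T,233.3,231.3,.063))
g=cv2.cvtColor(S["color"],cv2.COLOR_RGB2GRAY);print(*[" ".join("%3d"%v for v in r) for r in g[180:206,390:420]],sep="\n")
for u,v,z in((404,191,.075),):print(ray(S,u,v,z))
c=np.array([ray(S,260+x/3.45,165+(y-345)/3.45,.004) for x,y in((422,456),(493,558),(613,536))]);print(c.round(4),(c[0]+c[2])/2)
for n,im in(("top",T),("scene",S)):
    pass
E
```

```text
[0.48502779 0.1640405  0.075     ] [0.48436305 0.16523672 0.049     ] [0.48435173 0.1634736  0.063     ]
 51  49  59  99 141 149 150 148 149 156 164  78  46  50  51  50  50  51  51  52  52  52  51  54  52  52  49  51  52  52
 52  52  68 110 144 152 154 153 153 149 133  64  52  55  56  54  50  49  51  50  52  52  51  50  52  52  53  52  51  53
 51  51  74 118 146 152 153 154 152 146 125  91 103 106 104  84  67  62  70  57  50  49  51  52  51  51  52  52  53  52
 51  52  72 119 147 153 157 161 154 152 149 138 155 157 155 138 120 118 131 108  76  52  50  52  51  51  51  52  51  53
 50  51  72 116 145 156 170 174 156 150 148 147 149 152 154 156 159 166 175 165 135  80  50  51  52  53  52  51  53  50
 51  51  62 107 149 168 181 165 138 135 138 141 143 143 144 145 145 148 155 166 175 136  65  48  51  53  52  51  50  53
 50  49  56  92 145 172 165 142 126 132 139 141 143 144 143 143 141 142 140 145 162 175 105  54  49  49  50  51  52  52
 55  56  54  63  98 141 154 154 136 136 139 143 144 144 143 141 139 138 137 133 146 178 160  72  49  51  50  50  52  51
 97 108 104 109 136 169 161 147 148
[... 1567 characters left out ...]
1 141 139 139 143 135 120 131 144 148 126 116 119 148 126 112 117 122 129 129
 86  86  88 105 138 150 138 148 153 144 122 115 115 111 121 116 114 138 125 104 114 108 123 139 120 124 148 150 122 111
 97  84  86  91 112 142 154 162 127  98  94 104 117 112  95 102 117 107 119 110 143 130 106 109 116 120 133 140 119 126
121  87  86  89  96 112 123 127 128 115 108 124 144 137 109 117 120 107 115 110 132 140 119 123 143 138 115  98 101 102
163 114  87  87  92 105 115 130 163 153 129 103 120 122 129 139 121 127 142 126 122 108 103 105 106  97  92  99 119 113
[0.51379749 0.16521536 0.075     ]
[[0.4432 0.1092 0.004 ]
 [0.5948 0.1622 0.004 ]
 [0.557  0.267  0.004 ]] [0.50010128 0.18806901 0.004     ]
```

```bash
cat >> h.py <<'E'
from scipy.spatial.transform import Rotation as Ro
def goto(x,y,z):
    "units for move_arm from the present measured pose"
    s=bot.observe();R=Ro.from_quat(s["ee_rot"]).as_matrix()
    return (R.T@(np.array([x,y,z])-s["tcp_pos"])/.05).round(3), "yaw_tool_x_deg",np.degrees(np.arctan2(R[1,0],R[0,0])).round(2), "t",round(s["time"],2),"q1,7",s["q"][0].round(3),s["q"][6].round(3),"tilt",np.degrees(np.arccos(-R[2,2])).round(2)
E
python3 -c "
from h import *
print(goto(.5438,-.058,.07))"
```

```text
(array([10.289, -9.785,  3.225]), 'yaw_tool_x_deg', np.float64(13.74), 't', 0.3, 'q1,7', np.float64(1.223), np.float64(-0.083), 'tilt', np.float64(0.03))
```

move_arm(series=[{"tx":10.29,"ty":-9.785,"tz":3.2,"yaw":0,"gripper":56},{"tx":10.29,"ty":-9.785,"tz":3.2,"yaw":0,"gripper":56},{"tx":10.29,"ty":-9.785,"tz":3.2,"yaw":0,"gripper":56},{"tx":10.29,"ty":-9.785,"tz":3.2,"yaw":0,"gripper":56},{"tx":10.29,"ty":-9.785,"tz":3.2,"yaw":0,"gripper":56},{"tx":10.29,"ty":-9.785,"tz":3.2,"yaw":0,"gripper":56},{"tx":10.29,"ty":-9.785,"tz":3.2,"yaw":0,"gripper":56},{"tx":10.29,"ty":-9.785,"tz":3.2,"yaw":0,"gripper":56},{"tx":10.29,"ty":-9.785,"tz":3.2,"yaw":0,"gripper":56},{"tx":10.29,"ty":-9.785,"tz":3.2,"yaw":0,"gripper":56},{"tx":10.29,"ty":-9.785,"tz":3.2,"yaw":0,"gripper":56},{"tx":10.29,"ty":-9.785,"tz":3.2,"yaw":0,"gripper":56},{"tx":10.29,"ty":-9.785,"tz":3.2,"yaw":0,"gripper":56},{"tx":10.29,"ty":-9.785,"tz":3.2,"yaw":0,"gripper":56}])

```text
time: 2.05
tcp_pos: [0.5435, -0.0591, 0.0712]
ee_rot: [0.993, 0.119, -0.0, 0.0]
ft_force: [-1.0, -0.9, -0.2]
grip_width: 0.0563
gripper_force: 0.0
```

move_arm(series=[{"tx":0,"ty":0,"tz":1.0,"yaw":0,"gripper":52},{"tx":0,"ty":0,"tz":1.24,"yaw":0,"gripper":50},{"tx":0,"ty":0,"tz":1.24,"yaw":0,"gripper":30},{"tx":0,"ty":0,"tz":1.24,"yaw":0,"gripper":30},{"tx":0,"ty":0,"tz":1.24,"yaw":0,"gripper":30},{"tx":0,"ty":0,"tz":1.24,"yaw":0,"gripper":30}], grip_force=25)

```text
time: 2.8
tcp_pos: [0.5445, -0.0583, 0.0101]
ee_rot: [0.993, 0.12, 0.001, 0.0]
ft_force: [0.2, -0.5, -0.1]
grip_width: 0.0341
gripper_force: 24.9
```

```bash
python3 -c "
from h import *
print(goto(.5438,-.058,.009),bot.observe()['q'].round(2))
d=bot.get_image('top')
cv2.imwrite('pics/g1.png',cv2.resize(d['color'][150:270,260:400,::-1],None,fx=5,fy=5,interpolation=cv2.INTER_CUBIC))"
```

```text
(array([-0.012, -0.009,  0.022]), 'yaw_tool_x_deg', np.float64(13.73), 't', 2.8, 'q1,7', np.float64(0.132), np.float64(-1.502), 'tilt', np.float64(0.08)) [ 0.13  0.59 -0.18  2.    0.18  0.57 -1.5 ]
```

move_arm(series=[{"tx":0,"ty":0,"tz":0,"yaw":0,"gripper":52},{"tx":0,"ty":0,"tz":0,"yaw":0,"gripper":52},{"tx":0,"ty":0,"tz":0,"yaw":-11.25,"gripper":52},{"tx":0,"ty":0,"tz":0,"yaw":-11.25,"gripper":52},{"tx":0,"ty":0,"tz":0,"yaw":-11.25,"gripper":52},{"tx":0,"ty":0,"tz":0,"yaw":-11.25,"gripper":52},{"tx":0,"ty":0,"tz":0,"yaw":-11.25,"gripper":52},{"tx":0,"ty":0,"tz":0,"yaw":-11.25,"gripper":52},{"tx":0,"ty":0,"tz":0,"yaw":-11.25,"gripper":52},{"tx":0,"ty":0,"tz":0.12,"yaw":-11.25,"gripper":52},{"tx":0,"ty":0,"tz":0.12,"yaw":-11.25,"gripper":52},{"tx":0,"ty":0,"tz":0.12,"yaw":-11.25,"gripper":30},{"tx":0,"ty":0,"tz":0.12,"yaw":-11.25,"gripper":30},{"tx":0,"ty":0,"tz":0.12,"yaw":-11.25,"gripper":30},{"tx":0,"ty":0,"tz":0.12,"yaw":-11.25,"gripper":30}])

```text
time: 4.72
tcp_pos: [0.5439, -0.0584, 0.0034]
ee_rot: [0.618, 0.786, -0.0, 0.0]
ft_force: [-0.7, 0.0, 1.6]
grip_width: 0.0344
gripper_force: 25.0
```

```bash
python3 -c "
from h import *
print(goto(.5438,-.058,.009),bot.observe()['q'].round(2))"
```

```text
(array([ 0.008, -0.001, -0.112]), 'yaw_tool_x_deg', np.float64(103.72), 't', 4.72, 'q1,7', np.float64(0.43), np.float64(-0.26), 'tilt', np.float64(0.02)) [ 0.43  0.66 -0.56  1.98  0.57  0.66 -0.26]
```

View pics/g1.png

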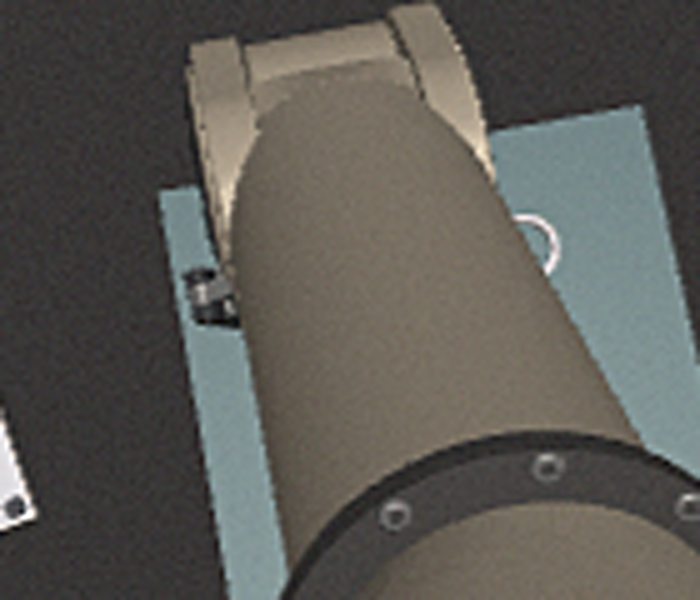

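Both squeezes agree, so the ring centre is at (0.5439, -0.0584) and the camera bias is about 1 mm. I'll regrip it higher and lift.

move_arm(series=[{"tx":0,"ty":0,"tz":0,"yaw":0,"gripper":44},{"tx":0,"ty":0,"tz":-0.11,"yaw":0,"gripper":44},{"tx":0,"ty":0,"tz":-0.11,"yaw":0,"gripper":30},{"tx":0,"ty":0,"tz":-0.11,"yaw":0,"gripper":30},{"tx":0,"ty":0,"tz":-0.11,"yaw":0,"gripper":30},{"tx":0,"ty":0,"tz":-0.6,"yaw":0,"gripper":30},{"tx":0,"ty":0,"tz":-1.6,"yaw":0,"gripper":30},{"tx":0,"ty":0,"tz":-2.4,"yaw":0,"gripper":30},{"tx":0,"ty":0,"tz":-2.5,"yaw":0,"gripper":30}], grip_force=40)

```text
time: 5.85
tcp_pos: [0.5459, -0.0581, 0.1313]
ee_rot: [0.618, 0.787, 0.001, 0.002]
ft_force: [0.0, 0.3, -1.0]
grip_width: 0.0327
gripper_force: 39.9
```

```bash
python3 -c "
from h import *
print(goto(.4838,.1640,.115))"
```

```text
(array([ 4.611, -0.154,  0.317]), 'yaw_tool_x_deg', np.float64(103.73), 't', 5.85, 'q1,7', np.float64(0.539), np.float64(-0.117), 'tilt', np.float64(0.32))
```

move_arm(series=[{"tx":4.61,"ty":-0.15,"tz":0.3,"yaw":0,"gripper":30},{"tx":4.61,"ty":-0.15,"tz":0.3,"yaw":0,"gripper":30},{"tx":4.61,"ty":-0.15,"tz":0.3,"yaw":0,"gripper":30},{"tx":4.61,"ty":-0.15,"tz":0.3,"yaw":0,"gripper":30},{"tx":4.61,"ty":-0.15,"tz":0.3,"yaw":0,"gripper":30},{"tx":4.61,"ty":-0.15,"tz":0.3,"yaw":0,"gripper":30},{"tx":4.61,"ty":-0.15,"tz":0.3,"yaw":0,"gripper":30},{"tx":4.61,"ty":-0.15,"tz":0.3,"yaw":0,"gripper":30}])

```text
time: 6.85
tcp_pos: [0.4823, 0.1626, 0.1131]
ee_rot: [0.618, 0.786, -0.0, 0.0]
ft_force: [0.5, -0.7, 0.7]
grip_width: 0.0334
gripper_force: 39.9
```

```bash
python3 -c "
from h import *
print(goto(.4838,.1640,.095))
d=bot.get_image('scene')
cv2.imwrite('pics/s2.png',cv2.resize(d['color'][130:230,350:470,::-1],None,fx=6,fy=6,interpolation=cv2.INTER_CUBIC))"
```

```text
(array([0.02 , 0.037, 0.363]), 'yaw_tool_x_deg', np.float64(103.61), 't', 6.85, 'q1,7', np.float64(0.148), np.float64(-0.592), 'tilt', np.float64(0.03))
```

View pics/s2.png

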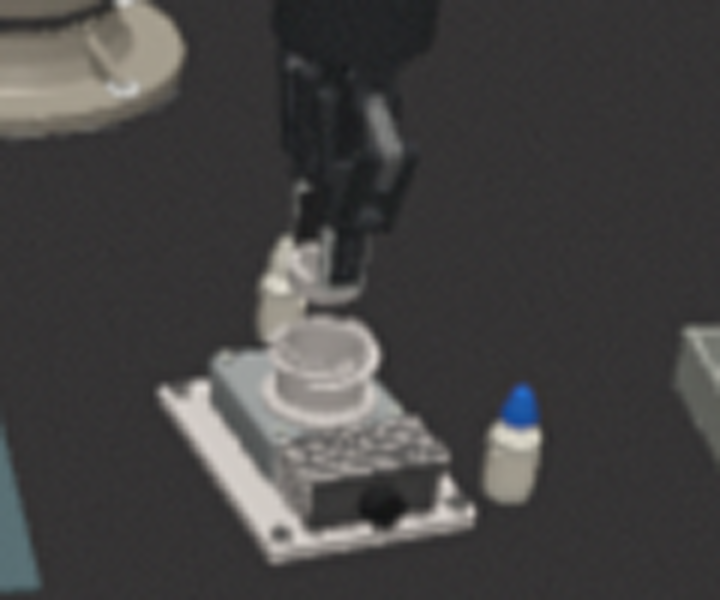

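The ring is held flat above the barrel. Ring and rim centres both sit at crop column 326, so they are aligned sideways.

move_arm(series=[{"tx":0.02,"ty":0.037,"tz":0.36,"yaw":0,"gripper":30},{"tx":0.02,"ty":0.037,"tz":0.55,"yaw":0,"gripper":30},{"tx":0.02,"ty":0.037,"tz":0.63,"yaw":0,"gripper":30},{"tx":0.02,"ty":0.037,"tz":0.68,"yaw":0,"gripper":30},{"tx":0.02,"ty":0.037,"tz":0.72,"yaw":0,"gripper":30},{"tx":0.02,"ty":0.037,"tz":0.72,"yaw":0,"gripper":30}])

```text
time: 7.65
tcp_pos: [0.4839, 0.1656, 0.0775]
ee_rot: [0.617, 0.787, 0.001, 0.0]
ft_force: [1.4, 1.0, -0.7]
grip_width: 0.0335
gripper_force: 39.8
```

move_arm(series=[{"tx":0,"ty":0,"tz":0.02,"yaw":0,"gripper":48},{"tx":0,"ty":0,"tz":0.02,"yaw":0,"gripper":48},{"tx":0,"ty":0,"tz":0,"yaw":0,"gripper":48},{"tx":0,"ty":0,"tz":-0.5,"yaw":0,"gripper":52},{"tx":0,"ty":0,"tz":-1.0,"yaw":0,"gripper":56},{"tx":0,"ty":0,"tz":-1.1,"yaw":0,"gripper":56}])

```text
time: 8.4
tcp_pos: [0.4843, 0.1657, 0.1337]
ee_rot: [0.618, 0.787, 0.001, 0.001]
ft_force: [-0.1, -0.1, 0.3]
grip_width: 0.0561
gripper_force: 0.0
```

```bash
python3 -c "
from h import *
print(goto(.4508,-.1939,.07))"
```

```text
(array([-6.827, -2.361,  1.267]), 'yaw_tool_x_deg', np.float64(103.73), 't', 8.4, 'q1,7', np.float64(0.162), np.float64(-0.569), 'tilt', np.float64(0.16))
```

move_arm(series=[{"tx":-6.83,"ty":-2.36,"tz":0.5,"yaw":0,"gripper":52},{"tx":-6.83,"ty":-2.36,"tz":0.5,"yaw":0,"gripper":52},{"tx":-6.83,"ty":-2.36,"tz":0.5,"yaw":0,"gripper":52},{"tx":-6.83,"ty":-2.36,"tz":0.5,"yaw":0,"gripper":52},{"tx":-6.83,"ty":-2.36,"tz":0.8,"yaw":0,"gripper":52},{"tx":-6.83,"ty":-2.36,"tz":0.8,"yaw":0,"gripper":52},{"tx":-6.83,"ty":-2.36,"tz":1.2,"yaw":0,"gripper":52},{"tx":-6.83,"ty":-2.36,"tz":1.2,"yaw":0,"gripper":52},{"tx":-6.83,"ty":-2.36,"tz":1.2,"yaw":0,"gripper":52},{"tx":-6.83,"ty":-2.36,"tz":1.2,"yaw":0,"gripper":52}])

```text
time: 9.65
tcp_pos: [0.4506, -0.1937, 0.0729]
ee_rot: [0.617, 0.787, 0.0, 0.0]
ft_force: [-0.4, -0.6, -1.1]
grip_width: 0.052
gripper_force: 0.0
```

```bash
python3 -c "
from h import *
print(goto(.4508,-.1939,.012))
d=bot.get_image('top');e=bot.get_image('scene')
a=cv2.resize(d['color'][200:265,200:265,::-1],(390,390),interpolation=cv2.INTER_CUBIC)
b=cv2.resize(e['color'][165:230,375:440,::-1],(390,390),interpolation=cv2.INTER_CUBIC)
cv2.imwrite('pics/s3.png',np.hstack([a,b]))"
```

```text
(array([-0.003,  0.002,  1.219]), 'yaw_tool_x_deg', np.float64(103.84), 't', 9.65, 'q1,7', np.float64(0.795), np.float64(0.125), 'tilt', np.float64(0.06))
```

View pics/s3.png

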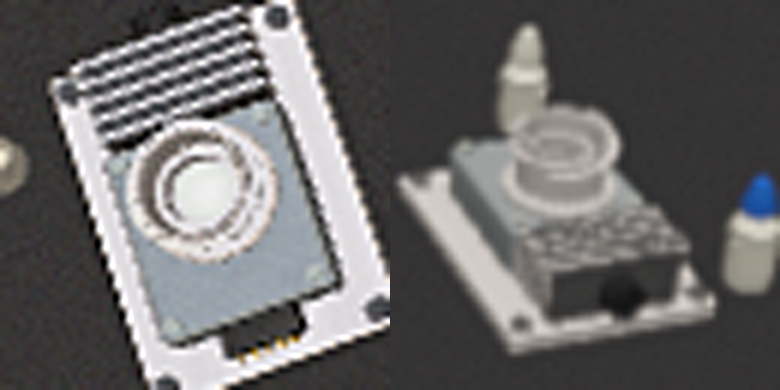

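The spacer sits flat around the lens, with the lens centred inside the ring, and the droppers are undisturbed. Next I'll grip the filter by its upper edge.

move_arm(series=[{"tx":0,"ty":0,"tz":1.0,"yaw":0,"gripper":50},{"tx":0,"ty":0,"tz":1.25,"yaw":0,"gripper":48},{"tx":0,"ty":0,"tz":1.25,"yaw":0,"gripper":48},{"tx":0,"ty":0,"tz":1.25,"yaw":0,"gripper":30},{"tx":0,"ty":0,"tz":1.25,"yaw":0,"gripper":30},{"tx":0,"ty":0,"tz":1.25,"yaw":0,"gripper":30},{"tx":0,"ty":0,"tz":1.25,"yaw":0,"gripper":30}])

```text
time: 10.62
tcp_pos: [0.4508, -0.1945, 0.0112]
ee_rot: [0.617, 0.787, 0.0, 0.001]
ft_force: [-1.4, 1.7, 7.8]
grip_width: 0.0328
gripper_force: 39.9
```

move_arm(series=[{"tx":0,"ty":0,"tz":-0.2,"yaw":0,"gripper":30},{"tx":0,"ty":0,"tz":-1.0,"yaw":0,"gripper":30},{"tx":0,"ty":0,"tz":-2.0,"yaw":0,"gripper":30},{"tx":0,"ty":0,"tz":-2.5,"yaw":0,"gripper":30}])

```text
time: 11.12
tcp_pos: [0.4511, -0.1949, 0.1381]
ee_rot: [0.617, 0.787, 0.0, 0.002]
ft_force: [0.3, -0.5, -0.6]
grip_width: 0.0331
gripper_force: 39.9
```

```bash
python3 -c "
from h import *
print(goto(.4838,.1645,.115))"
```

```text
(array([6.828, 2.339, 0.452]), 'yaw_tool_x_deg', np.float64(103.73), 't', 11.12, 'q1,7', np.float64(0.868), np.float64(0.213), 'tilt', np.float64(0.23))
```

move_arm(series=[{"tx":6.82,"ty":2.34,"tz":0.2,"yaw":0,"gripper":30},{"tx":6.82,"ty":2.34,"tz":0.2,"yaw":0,"gripper":30},{"tx":6.82,"ty":2.34,"tz":0.2,"yaw":0,"gripper":30},{"tx":6.82,"ty":2.34,"tz":0.2,"yaw":0,"gripper":30},{"tx":6.82,"ty":2.34,"tz":0.2,"yaw":0,"gripper":30},{"tx":6.82,"ty":2.34,"tz":0.2,"yaw":0,"gripper":30},{"tx":6.82,"ty":2.34,"tz":0.2,"yaw":0,"gripper":30},{"tx":6.82,"ty":2.34,"tz":0.45,"yaw":0,"gripper":30},{"tx":6.82,"ty":2.34,"tz":0.45,"yaw":0,"gripper":30},{"tx":6.82,"ty":2.34,"tz":0.45,"yaw":0,"gripper":30},{"tx":6.82,"ty":2.34,"tz":0.45,"yaw":0,"gripper":30}])

```text
time: 12.5
tcp_pos: [0.4828, 0.1639, 0.1124]
ee_rot: [0.618, 0.786, 0.0, 0.0]
ft_force: [-0.5, -0.5, 0.1]
grip_width: 0.0326
gripper_force: 39.9
```

```bash
python3 -c "
from h import *
print(goto(.4838,.1645,.090),[bot.observe()['tcp_pos'].round(4) for _ in range(3)])"
```

```text
(array([0.008, 0.022, 0.449]), 'yaw_tool_x_deg', np.float64(103.67), 't', 12.5, 'q1,7', np.float64(0.159), np.float64(-0.605), 'tilt', np.float64(0.02)) [array([0.4828, 0.1639, 0.1124]), array([0.4828, 0.1639, 0.1124]), array([0.4828, 0.1639, 0.1124])]
```

move_arm(series=[{"tx":0.01,"ty":0.02,"tz":0.4,"yaw":0,"gripper":30},{"tx":0.01,"ty":0.02,"tz":0.56,"yaw":0,"gripper":30},{"tx":0.01,"ty":0.02,"tz":0.64,"yaw":0,"gripper":30},{"tx":0.01,"ty":0.02,"tz":0.69,"yaw":0,"gripper":30},{"tx":0.01,"ty":0.02,"tz":0.73,"yaw":0,"gripper":30},{"tx":0.01,"ty":0.02,"tz":0.73,"yaw":0,"gripper":30}])

```text
time: 13.25
tcp_pos: [0.4845, 0.165, 0.0761]
ee_rot: [0.618, 0.786, 0.001, 0.001]
ft_force: [5.1, -2.7, 0.9]
grip_width: 0.0327
gripper_force: 40.2
```

move_arm(series=[{"tx":-0.01,"ty":0.02,"tz":0.0,"yaw":0,"gripper":30},{"tx":-0.01,"ty":0.02,"tz":0.02,"yaw":0,"gripper":30},{"tx":-0.01,"ty":0.02,"tz":0.03,"yaw":0,"gripper":30}])

```text
time: 13.62
tcp_pos: [0.4847, 0.165, 0.0744]
ee_rot: [0.617, 0.787, 0.0, 0.0]
ft_force: [1.3, -2.5, 6.5]
grip_width: 0.033
gripper_force: 42.7
```

move_arm(series=[{"tx":0,"ty":0,"tz":0.0,"yaw":0,"gripper":42},{"tx":0,"ty":0,"tz":0.0,"yaw":0,"gripper":44},{"tx":0,"ty":0,"tz":-0.05,"yaw":0,"gripper":46},{"tx":0,"ty":0,"tz":-0.3,"yaw":0,"gripper":50},{"tx":0,"ty":0,"tz":-1.0,"yaw":0,"gripper":60},{"tx":0,"ty":0,"tz":-1.2,"yaw":0,"gripper":80},{"tx":0,"ty":0,"tz":-1.2,"yaw":0,"gripper":80}])

```text
time: 14.5
tcp_pos: [0.485, 0.1651, 0.1351]
ee_rot: [0.618, 0.786, 0.001, 0.001]
ft_force: [-0.1, 0.5, 0.2]
grip_width: 0.0802
gripper_force: 0.0
```

```bash
python3 -c "
from h import *
print(goto(.4345,-.0801,.06))"
```

```text
(array([-4.523, -2.147,  1.499]), 'yaw_tool_x_deg', np.float64(103.72), 't', 14.5, 'q1,7', np.float64(0.179), np.float64(-0.576), 'tilt', np.float64(0.1))
```

move_arm(series=[{"tx":-4.52,"ty":-2.15,"tz":0.1,"yaw":0,"gripper":80},{"tx":-4.52,"ty":-2.15,"tz":0.1,"yaw":0,"gripper":80},{"tx":-4.52,"ty":-2.15,"tz":0.1,"yaw":0,"gripper":80},{"tx":-4.52,"ty":-2.15,"tz":0.1,"yaw":0,"gripper":80},{"tx":-4.52,"ty":-2.15,"tz":0.6,"yaw":0,"gripper":80},{"tx":-4.52,"ty":-2.15,"tz":1.2,"yaw":0,"gripper":80},{"tx":-4.52,"ty":-2.15,"tz":1.2,"yaw":0,"gripper":80},{"tx":-4.52,"ty":-2.15,"tz":1.2,"yaw":0,"gripper":80},{"tx":-4.52,"ty":-2.15,"tz":1.2,"yaw":0,"gripper":80}])

```text
time: 15.62
tcp_pos: [0.4345, -0.0798, 0.0752]
ee_rot: [0.617, 0.787, 0.0, 0.001]
ft_force: [0.6, -0.7, 0.9]
grip_width: 0.08
gripper_force: 0.0
```

```bash
python3 -c "
from h import *
print(goto(.4345,-.0801,.012))
d=bot.get_image('top');e=bot.get_image('scene')
a=cv2.resize(d['color'][200:265,200:265,::-1],(390,390),interpolation=cv2.INTER_CUBIC)
b=cv2.resize(e['color'][165:230,375:440,::-1],(390,390),interpolation=cv2.INTER_CUBIC)
cv2.imwrite('pics/s4.png',np.hstack([a,b]))
g=d['color'][215:245,218:250].astype(int); m=((g[...,2]-g[...,1])>8).astype(np.uint8)
c=max(cv2.findContours(cv2.resize(m*255,None,fx=8,fy=8,interpolation=cv2.INTER_LINEAR)//128,cv2.RETR_EXTERNAL,cv2.CHAIN_APPROX_NONE)[0],key=cv2.contourArea)
(x,y),r=cv2.minEnclosingCircle(c);M=cv2.moments(c);u=218+(M['m10']/M['m00']+.5)/8-.5;v=215+(M['m01']/M['m00']+.5)/8-.5
print(u,v,r/8,ray(d,u,v,.077))"
```

```text
(array([-0.005, -0.004,  1.263]), 'yaw_tool_x_deg', np.float64(103.77), 't', 15.62, 'q1,7', np.float64(0.629), np.float64(-0.131), 'tilt', np.float64(0.09))
230.7982327844157 230.79030855981344 6.7875237464904785 [0.48415567 0.16645922 0.077     ]
```

View pics/s4.png

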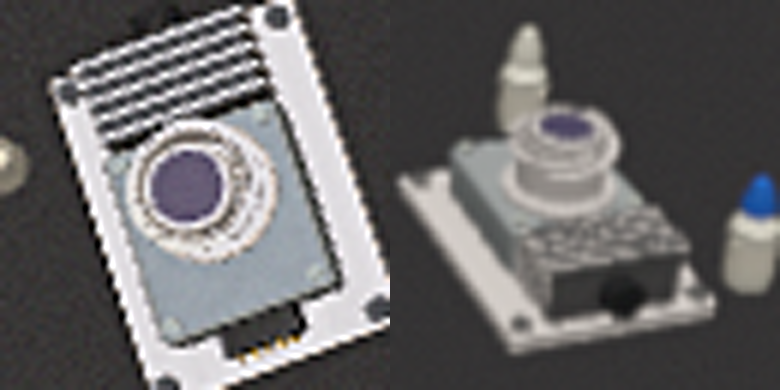

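The filter sits in the barrel mouth, level and standing just above the rim (top-view crop centre (187,186)). Next I'll centre the cap with two squeezes.

move_arm(series=[{"tx":0,"ty":0,"tz":1.0,"yaw":0,"gripper":80},{"tx":0,"ty":0,"tz":1.47,"yaw":0,"gripper":80},{"tx":0,"ty":0,"tz":1.47,"yaw":0,"gripper":80},{"tx":0,"ty":0,"tz":1.47,"yaw":0,"gripper":58},{"tx":0,"ty":0,"tz":1.47,"yaw":0,"gripper":58},{"tx":0,"ty":0,"tz":1.47,"yaw":0,"gripper":58},{"tx":0,"ty":0,"tz":1.47,"yaw":0,"gripper":58}], grip_force=25)

```text
time: 16.6
tcp_pos: [0.4348, -0.08, 0.0021]
ee_rot: [0.617, 0.787, 0.001, 0.001]
ft_force: [-1.2, 1.6, 7.0]
grip_width: 0.0631
gripper_force: 28.3
```

move_arm(series=[{"tx":0,"ty":0,"tz":0,"yaw":0,"gripper":78},{"tx":0,"ty":0,"tz":0,"yaw":0,"gripper":78},{"tx":0,"ty":0,"tz":0,"yaw":0,"gripper":78},{"tx":0,"ty":0,"tz":0,"yaw":-11.25,"gripper":78},{"tx":0,"ty":0,"tz":0,"yaw":-11.25,"gripper":78},{"tx":0,"ty":0,"tz":0,"yaw":-11.25,"gripper":78},{"tx":0,"ty":0,"tz":0,"yaw":-11.25,"gripper":78},{"tx":0,"ty":0,"tz":0,"yaw":-11.25,"gripper":78},{"tx":0,"ty":0,"tz":0,"yaw":-11.25,"gripper":78},{"tx":0,"ty":0,"tz":0,"yaw":-11.25,"gripper":78},{"tx":0,"ty":0,"tz":0,"yaw":-11.25,"gripper":78},{"tx":0,"ty":0,"tz":0,"yaw":-11.25,"gripper":78},{"tx":0,"ty":0,"tz":0,"yaw":-11.25,"gripper":78},{"tx":0,"ty":0,"tz":0,"yaw":-11.25,"gripper":58},{"tx":0,"ty":0,"tz":0,"yaw":-11.25,"gripper":58},{"tx":0,"ty":0,"tz":0,"yaw":-11.25,"gripper":58},{"tx":0,"ty":0,"tz":0,"yaw":-11.25,"gripper":58}])

```text
time: 18.73
tcp_pos: [0.4338, -0.08, 0.001]
ee_rot: [-0.119, 0.993, -0.0, -0.0]
ft_force: [-1.3, -0.8, 5.7]
grip_width: 0.0629
gripper_force: 26.8
```

```bash
python3 -c "
from h import *
print(goto(.484,.165,.13),bot.observe()['q'].round(2))"
```

```text
(array([-2.136,  4.522, -2.582]), 'yaw_tool_x_deg', np.float64(-166.31), 't', 18.73, 'q1,7', np.float64(0.788), np.float64(1.033), 'tilt', np.float64(0.03)) [ 0.79  0.68 -0.92  2.21  0.9   0.69  1.03]
```

move_arm(series=[{"tx":0,"ty":0,"tz":0,"yaw":0,"gripper":55},{"tx":0,"ty":0,"tz":-0.6,"yaw":0,"gripper":55},{"tx":0,"ty":0,"tz":-1.6,"yaw":0,"gripper":55},{"tx":-0.4,"ty":0.9,"tz":-2.3,"yaw":-1,"gripper":55},{"tx":-2.14,"ty":4.52,"tz":-2.3,"yaw":-2,"gripper":55},{"tx":-2.14,"ty":4.52,"tz":-2.3,"yaw":-3,"gripper":55},{"tx":-2.14,"ty":4.52,"tz":-2.3,"yaw":-4,"gripper":55},{"tx":-2.14,"ty":4.52,"tz":-2.3,"yaw":-5,"gripper":55},{"tx":-2.14,"ty":4.52,"tz":-2.3,"yaw":-6,"gripper":55},{"tx":-2.14,"ty":4.52,"tz":-2.3,"yaw":-7,"gripper":55},{"tx":-2.14,"ty":4.52,"tz":-2.3,"yaw":-8,"gripper":55},{"tx":-2.14,"ty":4.52,"tz":-2.3,"yaw":-9,"gripper":55},{"tx":-2.14,"ty":4.52,"tz":-2.3,"yaw":-10,"gripper":55},{"tx":-2.14,"ty":4.52,"tz":-2.3,"yaw":-11,"gripper":55},{"tx":-2.14,"ty":4.52,"tz":-2.3,"yaw":-12,"gripper":55},{"tx":-2.14,"ty":4.52,"tz":-2.3,"yaw":-12,"gripper":55}], grip_force=60)

```text
time: 20.72
tcp_pos: [0.4838, 0.1647, 0.1153]
ee_rot: [0.817, -0.576, -0.0, 0.0]
ft_force: [-0.1, 0.1, -1.6]
grip_width: 0.062
gripper_force: 67.0
```

```bash
python3 -c "
from h import *
print(goto(.484,.165,.09),bot.observe()['q'].round(2))
e=bot.get_image('scene');d=bot.get_image('top')
b=cv2.resize(e['color'][145:230,365:450,::-1],(400,400),interpolation=cv2.INTER_CUBIC)
a=cv2.resize(d['color'][180:265,190:275,::-1],(400,400),interpolation=cv2.INTER_CUBIC)
cv2.imwrite('pics/s5.png',np.hstack([a,b]))"
```

```text
(array([-0.004, -0.005,  0.507]), 'yaw_tool_x_deg', np.float64(-70.35), 't', 20.73, 'q1,7', np.float64(0.524), np.float64(2.263), 'tilt', np.float64(0.04)) [ 0.52  0.8  -1.36  1.99  0.89  1.14  2.26]
```

View pics/s5.png

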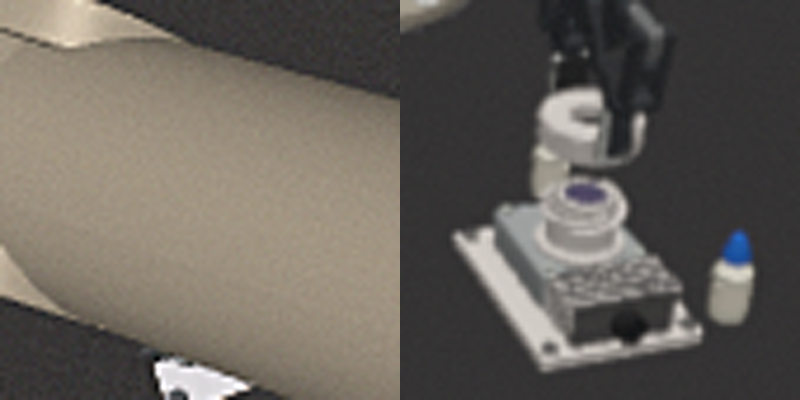

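The cap is held level and centred above the barrel. I'll lower it in steps while watching the force.

move_arm(series=[{"tx":0,"ty":0,"tz":0.4,"yaw":0,"gripper":55},{"tx":0,"ty":0,"tz":0.7,"yaw":0,"gripper":55},{"tx":0,"ty":0,"tz":0.76,"yaw":0,"gripper":55},{"tx":0,"ty":0,"tz":0.8,"yaw":0,"gripper":55},{"tx":0,"ty":0,"tz":0.8,"yaw":0,"gripper":55}])

```text
time: 21.45
tcp_pos: [0.4842, 0.1651, 0.076]
ee_rot: [0.818, -0.575, 0.0, -0.0]
ft_force: [0.0, -0.1, -0.0]
grip_width: 0.0619
gripper_force: 66.9
```

move_arm(series=[{"tx":0,"ty":0,"tz":0.03,"yaw":0,"gripper":55},{"tx":0,"ty":0,"tz":0.06,"yaw":0,"gripper":55},{"tx":0,"ty":0,"tz":0.06,"yaw":0,"gripper":55}])

```text
time: 21.82
tcp_pos: [0.4841, 0.1648, 0.0728]
ee_rot: [0.818, -0.575, 0.0, 0.0]
ft_force: [-0.0, 1.2, -0.9]
grip_width: 0.0618
gripper_force: 66.9
```

move_arm(series=[{"tx":0,"ty":0,"tz":0.02,"yaw":0,"gripper":55},{"tx":0,"ty":0,"tz":0.04,"yaw":0,"gripper":55},{"tx":0,"ty":0,"tz":0.04,"yaw":0,"gripper":55}])

```text
time: 22.2
tcp_pos: [0.4845, 0.1651, 0.0709]
ee_rot: [0.818, -0.575, 0.0, -0.0]
ft_force: [0.7, -0.2, -0.7]
grip_width: 0.0617
gripper_force: 67.0
```

move_arm(series=[{"tx":0,"ty":0,"tz":0.02,"yaw":0,"gripper":55},{"tx":0,"ty":0,"tz":0.04,"yaw":0,"gripper":55},{"tx":0,"ty":0,"tz":0.04,"yaw":0,"gripper":55}])

```text
time: 22.58
tcp_pos: [0.4846, 0.1651, 0.069]
ee_rot: [0.818, -0.576, 0.0, -0.001]
ft_force: [3.4, 0.7, -0.9]
grip_width: 0.0623
gripper_force: 67.0
```

move_arm(series=[{"tx":0,"ty":0,"tz":0.02,"yaw":0,"gripper":55},{"tx":0,"ty":0,"tz":0.03,"yaw":0,"gripper":55},{"tx":0,"ty":0,"tz":0.03,"yaw":0,"gripper":55}])

```text
time: 22.95
tcp_pos: [0.4847, 0.1651, 0.0685]
ee_rot: [0.818, -0.576, 0.001, -0.0]
ft_force: [0.6, -2.5, 11.2]
grip_width: 0.0622
gripper_force: 68.2
```

Contact at TCP z 0.0685, about 7.5 mm above home. Now I'll screw it clockwise, following the lead.

move_arm(series=[{"tx":0,"ty":0,"tz":0.0,"yaw":0.6,"gripper":55},{"tx":0,"ty":0,"tz":0.01,"yaw":1.2,"gripper":55},{"tx":0,"ty":0,"tz":0.02,"yaw":2,"gripper":55},{"tx":0,"ty":0,"tz":0.03,"yaw":3,"gripper":55},{"tx":0,"ty":0,"tz":0.04,"yaw":4,"gripper":55},{"tx":0,"ty":0,"tz":0.05,"yaw":5,"gripper":55},{"tx":0,"ty":0,"tz":0.05,"yaw":5,"gripper":55}])

```text
time: 23.82
tcp_pos: [0.4844, 0.1661, 0.0658]
ee_rot: [-0.571, 0.821, 0.0, 0.001]
ft_force: [1.2, 1.2, 7.5]
grip_width: 0.0619
gripper_force: 67.8
```

```bash
python3 -c "
from h import *
s=bot.observe();print(goto(.484,.165,.061),s['q'].round(2),s['ft_torque'].round(3))"
```

```text
(array([ 0.023, -0.001,  0.096]), 'yaw_tool_x_deg', np.float64(-110.33), 't', 23.82, 'q1,7', np.float64(0.417), np.float64(1.579), 'tilt', np.float64(0.11)) [ 0.42  0.76 -1.16  2.02  0.88  0.97  1.58] [ 0.313 -0.25  -0.211]
```

move_arm(series=[{"tx":0,"ty":0,"tz":0.01,"yaw":1,"gripper":55},{"tx":0,"ty":0,"tz":0.02,"yaw":2,"gripper":55},{"tx":0,"ty":0,"tz":0.03,"yaw":3,"gripper":55},{"tx":0,"ty":0,"tz":0.04,"yaw":4,"gripper":55},{"tx":0,"ty":0,"tz":0.05,"yaw":5,"gripper":55},{"tx":0,"ty":0,"tz":0.06,"yaw":6,"gripper":55},{"tx":0,"ty":0,"tz":0.07,"yaw":7,"gripper":55},{"tx":0,"ty":0,"tz":0.07,"yaw":7,"gripper":55}])

```text
time: 24.82
tcp_pos: [0.4839, 0.1662, 0.0621]
ee_rot: [-0.119, 0.993, 0.001, 0.0]
ft_force: [-0.6, 1.6, 7.0]
grip_width: 0.0618
gripper_force: 67.7
```

```bash
python3 -c "
from h import *
s=bot.observe();print(goto(.484,.165,.061),s['q'].round(2),s['ft_torque'].round(3))"
```

```text
(array([ 0.004, -0.023,  0.022]), 'yaw_tool_x_deg', np.float64(-166.32), 't', 24.82, 'q1,7', np.float64(0.297), np.float64(0.717), 'tilt', np.float64(0.08)) [ 0.3   0.65 -0.97  2.03  0.73  0.85  0.72] [ 0.52   0.011 -0.13 ]
```

move_arm(series=[{"tx":0,"ty":0,"tz":0.01,"yaw":1,"gripper":55},{"tx":0,"ty":0,"tz":0.02,"yaw":2,"gripper":55},{"tx":0,"ty":0,"tz":0.025,"yaw":3,"gripper":55},{"tx":0,"ty":0,"tz":0.03,"yaw":4,"gripper":55},{"tx":0,"ty":0,"tz":0.03,"yaw":4,"gripper":55}])

```text
time: 25.45
tcp_pos: [0.4843, 0.1662, 0.0613]
ee_rot: [0.159, 0.987, 0.0, 0.001]
ft_force: [-2.4, 0.2, 14.7]
grip_width: 0.0619
gripper_force: 68.6
```

```bash
python3 -c "
from h import *
s=bot.observe();print(goto(.484,.165,.061),s['q'].round(2),s['ft_torque'].round(3))"
```

```text
(array([-0.002, -0.025,  0.006]), 'yaw_tool_x_deg', np.float64(161.68), 't', 25.45, 'q1,7', np.float64(0.212), np.float64(0.235), 'tilt', np.float64(0.1)) [ 0.21  0.6  -0.84  2.03  0.64  0.79  0.23] [ 0.09   0.277 -0.072]
```

move_arm(series=[{"tx":0,"ty":0,"tz":0,"yaw":0.8,"gripper":55},{"tx":0,"ty":0,"tz":0,"yaw":1.6,"gripper":55},{"tx":0,"ty":0,"tz":0,"yaw":2.4,"gripper":55},{"tx":0,"ty":0,"tz":0,"yaw":2.4,"gripper":55}])

```text
time: 25.95
tcp_pos: [0.4843, 0.1665, 0.0609]
ee_rot: [0.321, 0.947, 0.001, 0.0]
ft_force: [0.3, 1.7, 10.2]
grip_width: 0.0617
gripper_force: 68.0
```

```bash
python3 -c "
from h import *
s=bot.observe();print(goto(.484,.165,.061),s['q'].round(2),s['ft_torque'].round(3))"
```

```text
(array([-0.014, -0.027, -0.002]), 'yaw_tool_x_deg', np.float64(142.54), 't', 25.95, 'q1,7', np.float64(0.157), np.float64(-0.05), 'tilt', np.float64(0.12)) [ 0.16  0.57 -0.77  2.04  0.58  0.76 -0.05] [ 0.414  0.039 -0.082]
```

move_arm(series=[{"tx":0,"ty":0,"tz":0,"yaw":0.7,"gripper":55},{"tx":0,"ty":0,"tz":0,"yaw":1.4,"gripper":55},{"tx":0,"ty":0,"tz":0,"yaw":2,"gripper":55},{"tx":0,"ty":0,"tz":0,"yaw":2,"gripper":55}])

```text
time: 26.45
tcp_pos: [0.4838, 0.1673, 0.0606]
ee_rot: [0.449, 0.893, 0.001, -0.0]
ft_force: [1.3, 4.5, 6.0]
grip_width: 0.0618
gripper_force: 67.7
```

```bash
python3 -c "
from h import *
s=bot.observe();print(goto(.484,.165,.061),s['q'].round(2),s['ft_torque'].round(3))"
```

```text
(array([-0.04 , -0.024, -0.007]), 'yaw_tool_x_deg', np.float64(126.63), 't', 26.45, 'q1,7', np.float64(0.108), np.float64(-0.286), 'tilt', np.float64(0.15)) [ 0.11  0.55 -0.7   2.04  0.53  0.73 -0.29] [0.787 0.456 0.116]
```

move_arm(series=[{"tx":0,"ty":0,"tz":0,"yaw":0.5,"gripper":55},{"tx":0,"ty":0,"tz":0,"yaw":1,"gripper":55},{"tx":0,"ty":0,"tz":0,"yaw":1,"gripper":55}])

```text
time: 26.82
tcp_pos: [0.4833, 0.1688, 0.0605]
ee_rot: [0.509, 0.861, 0.002, -0.001]
ft_force: [-0.2, 8.5, 4.2]
grip_width: 0.0618
gripper_force: 64.9
```

```bash
python3 -c "
from h import *
s=bot.observe();print(goto(.484,.165,.061),s['q'].round(2),s['ft_torque'].round(3))"
```

```text
(array([-0.073, -0.024, -0.01 ]), 'yaw_tool_x_deg', np.float64(118.77), 't', 26.82, 'q1,7', np.float64(0.083), np.float64(-0.404), 'tilt', np.float64(0.26)) [ 0.08  0.54 -0.67  2.04  0.5   0.72 -0.4 ] [1.523 0.366 0.567]
```

move_arm(series=[{"tx":0,"ty":0,"tz":0,"yaw":0.5,"gripper":55},{"tx":0,"ty":0,"tz":0,"yaw":1,"gripper":55},{"tx":0,"ty":0,"tz":0,"yaw":1,"gripper":55}])

```text
time: 27.2
tcp_pos: [0.4837, 0.169, 0.0606]
ee_rot: [0.567, 0.824, 0.002, -0.001]
ft_force: [0.8, 8.2, 3.5]
grip_width: 0.0618
gripper_force: 65.3
```

```bash
python3 -c "
from h import *
s=bot.observe();print(goto(.484,.165,.061),s['q'].round(2),s['ft_torque'].round(3))
e=bot.get_image('scene');d=bot.get_image('top')
b=cv2.resize(e['color'][145:230,365:450,::-1],(600,600),interpolation=cv2.INTER_CUBIC)
cv2.imwrite('pics/s6.png',b)"
```

```text
(array([-0.076, -0.022, -0.008]), 'yaw_tool_x_deg', np.float64(110.9), 't', 27.2, 'q1,7', np.float64(0.057), np.float64(-0.521), 'tilt', np.float64(0.27)) [ 0.06  0.53 -0.64  2.04  0.48  0.71 -0.52] [1.542 0.125 1.216]
```

Torque rose from 0.57 to 1.2 N m, so the cap is firmly against its stop. I'll release and lift away.

move_arm(series=[{"tx":0,"ty":0,"tz":0,"yaw":0,"gripper":78},{"tx":0,"ty":0,"tz":0,"yaw":0,"gripper":78},{"tx":0,"ty":0,"tz":0,"yaw":0,"gripper":80},{"tx":0,"ty":0,"tz":0,"yaw":0,"gripper":80},{"tx":0,"ty":0,"tz":-0.5,"yaw":0,"gripper":80},{"tx":0,"ty":0,"tz":-1.5,"yaw":0,"gripper":80},{"tx":0,"ty":0,"tz":-2.5,"yaw":0,"gripper":80},{"tx":-4,"ty":0,"tz":-3,"yaw":0,"gripper":80},{"tx":-5,"ty":0,"tz":-3,"yaw":0,"gripper":80},{"tx":-5,"ty":0,"tz":-3,"yaw":0,"gripper":80},{"tx":-5,"ty":0,"tz":-3,"yaw":0,"gripper":80},{"tx":-5,"ty":0,"tz":-3,"yaw":0,"gripper":80},{"tx":-5,"ty":0,"tz":-3,"yaw":0,"gripper":80}])

```text
time: 28.92
tcp_pos: [0.5714, -0.069, 0.2095]
ee_rot: [0.57, 0.822, 0.0, -0.0]
ft_force: [-0.3, 0.1, -0.2]
grip_width: 0.0799
gripper_force: 0.0
```

```bash
python3 -c "
from h import *
e=bot.get_image('scene');d=bot.get_image('top')
b=cv2.resize(e['color'][165:230,375:440,::-1],(390,390),interpolation=cv2.INTER_CUBIC)
a=cv2.resize(d['color'][200:265,200:265,::-1],(390,390),interpolation=cv2.INTER_CUBIC)
cv2.imwrite('pics/s7.png',np.hstack([a,b]))"
```

```text
(no output)
```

View pics/s7.png

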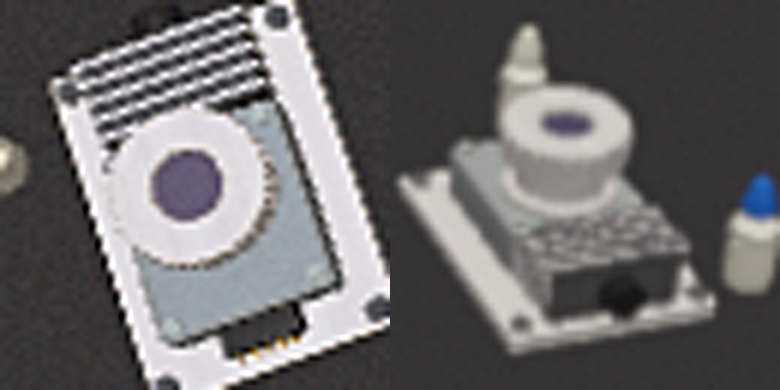

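The cap sits level and low on the barrel with the filter visible through its window, and the droppers are untouched. Handing in.

```bash
python3 -c "
from plant import bot
print(bot.hand_in())"
```

```text
the job is handed in; nothing more can be done
None
```

The barrel is back together and handed in at about 29 s of the 64 s limit: the taller spacer is on the seat, the filter was lowered onto it, and the cap is screwed firmly tight (about 1.2 N m at the stop); the thinner ring and other bench items were never gripped or moved.

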